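Turn a flat-edged wafer disc and set the alignment bar against its flat

TASK

On the wafer aligner under the inspection camera, turn the dark steel disc with a fingertip by its small red stud until its flat edge faces the brass alignment bar and is parallel to it. Then push the bar by its black post towards the disc until it lies flush against the flat, and let go. Leave the other things on the bench where they are.

Things in the scene. Friction and masses are not known exactly. Their poses are not given: they have to be found in the camera images.
- aligner: aligner fixed to the bench; origin at bench height under the disc axis, x away from the robot, y left, z up, turned a little about z. Base plate x -75..+150, y -160..+110, 12 mm thick
- disc_axis (a point): point on the disc's upright turning axis, level with its top face (33.5 mm above the bench); axes as the aligner's. Straight over it hangs a camera: ring light 60 mm across, underside 109 mm above the bench, camera on a boom to 290 mm, column at aligner x +130. An upright gripper over the stud strikes it: lean the tool outward from this axis
- wafer_disc (a joint): turn of the disc, rad, positive counterclockwise seen from above; 0 = its flat is parallel to the bar and faces it; starts between 0.6 and 1.3, can turn from -0.6 to 2.0; slight friction (about 0.04 N m), stays where it is left
- disc_stud (a point): centre (half-way up) of the red finger stud, 10 mm diameter, standing 28 mm above the disc's top face, upright, 42 mm from the disc's axis, fixed to the disc. In the aligner's frame the direction from the axis to the stud is 160 degrees plus the disc's turn (counterclockwise from x)
- disc_flat (a point): middle of the disc's flat edge face, at half the disc's thickness. Dark steel disc 110 mm diameter, 8 mm thick, top face 33.5 mm above the bench; flat is 63 mm long and 45 mm from the axis, marked by an orange line beside it on top. Its faces are polished and slippery, the stud is not
- align_bar (a joint): travel of the bar along the aligner's +y towards the disc, m; 0 = fully back (starts 0 to 0.006), about 0.030 = against the flat of a disc at turn 0; a disc turned away stops it about 10 mm sooner on its round rim. Friction 2 N, no spring, stays where left. Pressed home with 5 to 10 N it squares a nearly parallel flat
- bar_post (a point): centre of the black post by which the bar is pushed: 12 mm diameter, upright, on the bar's blue slide, from 29.5 to 61.5 mm above the bench, 36 mm behind the bar's face (to the aligner's -y). Brass bar 80 mm long, top 36.5 mm above the bench
- bar_face (a point): middle of the bar's face that meets the flat, 29.5 mm above the bench; axes as the aligner's
- filter_case: grey-green flat case 64 x 62 x 18 mm, bystander, origin under its centre
- tweezers: tweezers 14 x 124 x 10 mm, bystander, origin under the centre
- objective_spare: white microscope objective, 26 mm diameter, 45 mm high, bystander, origin under its centre
- mailer: cream slide mailer 32 x 82 x 9 mm, bystander, origin under its centre
- eyepiece: black eyepiece 35 mm diameter, 50 mm high, bystander, origin under its centre

How it is judged:
On the way:
1. the disc is turned until its flat is parallel to the bar and faces it, within 0.14 rad, with the bar not yet against it (at least 8 mm off) (value of joint wafer_disc between -0.14 and 0.14 rad and value of joint align_bar below 0.022 m), for 0.2 s.
At the end, for the whole second after the job is handed in: the flat is parallel to the bar within 0.04 rad, the bar's face lies against the flat (gap under 2 mm), and disc and bar are at rest (value of joint wafer_disc between -0.04 and 0.04 rad and y of disc_flat in the frame of bar_face between -0.002 and 0.002 m and velocity of joint wafer_disc between -0.05 and 0.05 rad/s and velocity of joint align_bar between -0.005 and 0.005 m/s); the robot touches nothing.
It fails at once if the filter case is shifted by more than 20 mm or tipped (distance of filter_case from where it was at the start of the episode above 0.02 m or angle between filter_case's own z axis and vertical above 0.5 rad).
It fails at once if the tweezers is shifted by more than 20 mm or tipped (distance of tweezers from where it was at the start of the episode above 0.02 m or angle between tweezers's own z axis and vertical above 0.5 rad).
It fails at once if the objective is shifted by more than 20 mm or tipped (distance of objective_spare from where it was at the start of the episode above 0.02 m or angle between objective_spare's own z axis and vertical above 0.5 rad).
It fails at once if the slide mailer is shifted by more than 20 mm or tipped (distance of mailer from where it was at the start of the episode above 0.02 m or angle between mailer's own z axis and vertical above 0.5 rad).
It fails at once if the eyepiece is shifted by more than 20 mm or tipped (distance of eyepiece from where it was at the start of the episode above 0.02 m or angle between eyepiece's own z axis and vertical above 0.5 rad).
It also fails if it takes over 54 s, if anything falls off the work surface, if the arm or the gripper's body presses on something with over 40 N, if the wrist force passes 120 N, or if a joint passes its speed limit or range.

ROBOT

A 6-joint arm with a two-finger parallel gripper is mounted at the origin on a cart in front of the work surface, level with it; the furniture and walls round the work are solid. World frame = base frame: x ahead of the robot, y to its left, z up, the work surface at z = 0. Lengths are in m, angles in rad, forces in N, time in s.
With the tool pointing down it reaches from about 0.35 to 0.975 m from the base axis. Payload 7.1 kg.
Tool frame: the origin (TCP) lies on the centre line of the jaws, within the pads' length; the fingertips stand ctrl.nose_length ahead of it and the grasp point (between the pads) lies 8 mm behind it (ctrl.nose_length is the distance from the TCP to the fingertips, in m); z points along the fingers, y is the line along which they close (so a half turn about z gives the same grasp; the last joint's range is limited). The gripper opens to 88 mm and grips with 3 to 60 N. Pads are 20 mm wide; open, the fingers measure 115 mm over their backs; the gripper's body (75 mm by 178 mm) begins 61 mm behind the grasp point.
Start: joints at [-1.139, 0.423, 1.63, -0, 1.089, -0.019], TCP at [0.272, -0.563, 0.204] pointing down, gripper open.
Joint ranges: [-3, 3], [-0.9, 2.11], [0.09, 2.58], [-1.31, 4.45], [0.11, 2.69], [-2.54, 2.54]. Speed limits (rad/s): [2.39, 2.39, 3.01, 3.14, 3.14, 3.14].

INTERFACE

Orientations are given as a unit quaternion [w, x, y, z].
In Python, from rig import ctrl, vision gives the robot as it stands. The module is installed in compiled form; this text tells all that it offers.
- The arm moves only by the tool send_rows, never from a script. Its argument "increments" is a list of rows, each an object with "slide": the shift along the tool's x, y, z as a fraction of full scale, a list of three; "turn": the turn, a rotation vector about the tool's x, y, z as a fraction of full scale, a list of three; "hand": the closure, from 0 (fully open) to 1 (shut). A call has 1 to 5 rows; each row shifts and turns the commanded pose from where the row before left it, along the tool's axes as they then stand; what a row does not reach is not made up. Full scale, the value 1, is 0.05 m for a shift and 0.08 rad for a turn. A row lasts 1/10 s, in which the tool goes at most 50 mm and 8.59 degrees, less where a joint would pass 70% of its speed; a pose out of reach is approached as far as the arm can. A call with a number of a shift or a turn outside -1 to 1 is refused whole. A call with a gripper value outside its range is refused whole. The fingers move at their own pace and stop on an object; "squeeze" is the grip in N (left out, the last holds). Time passes only in rows, so rows that do not move let the fingers close. It gives the time, the measured TCP pose, the force, the opening and the grip force at its end, in the units of the state.
- ctrl.observe(): the state, without advancing time (a new reading comes with each control period).
- vision.grab_frame(name): name is "scene" or "top" or "wrist"; returns the picture (384x512x3 uint8, blue, green, red); there is no depth.
- vision.camera_info(name): a dict with "vfov" (degrees; the focal length in pixels is half the picture's height over the tangent of half this angle, whatever the lens; pixels are square), "cx", "cy" (the principal point, pixels), "T" (4x4, takes a point from camera to world coordinates). Camera axes: x right, y up, looking along -z (the intrinsics and any distortion apply to the point x, -y, -z); pixel columns grow to the right and rows downward; lengths in m; the calibration is good to about 2 mm. A picture is of the moment at which its call begins: read the wrist's pose just before it. camera_info takes no time and is no camera call; for the wrist camera it gives the pose at the moment of the call.
- ctrl.sign_off(): hands the job in; it is judged then, once.
The state is a dict: "t": time; "joint_positions": joint angles; "dq": joint speeds; "joint_torque": joint torques, N m; "ee_pos": TCP position; "tool_rot": TCP orientation; "wrist_force": force on the tool from outside, world axes, zero at the start; "torque": the same for the moment, N m; "finger_gap": finger opening in m; "finger_force": force on a finger pad.
Only numpy, scipy, OpenCV 4.12 (cv2) and the standard library are available. Lean on these libraries where they do the work, as an engineer would, in place of code of your own. Each camera call takes 0.05 s, during which the arm holds its last target. There are 200 camera calls.

## Working session

There is one attempt and no reset: what is moved stays moved. The work goes in short steps, Python scripts to look and compute and a tool call to move; the robot and the scene stay as the last step left them, time stands still between calls to the robot, and variables do not carry over. Pictures are saved under pics/ and viewed, at most 13 in all, crops included, and the job is handed in when it is done.

Besides the shell and the picture viewer there is one more tool, called by a JSON object that holds its "fn" and its "kwargs". send_rows: Moves the arm, as the interface text tells. Shift numbers are shares of 0.05 m and turn numbers shares of 0.08 rad, none past 1 either way. Its arguments: {"type":"object","properties":{"increments":{"type":"array"},"squeeze":{"type":"number"}},"required":["increments"]}

```bash
mkdir -p pics; python3 - <<'E'
from rig import ctrl, vision
import cv2,numpy as np
s=ctrl.observe();print(s,ctrl.nose_length)
for n in("scene","top"):
    im=vision.grab_frame(n);cv2.imwrite(f"pics/{n}0.png",im);i=vision.camera_info(n);print(n,i)
E
```

```text
{'t': 0.0, 'joint_positions': array([-1.13901848e+00,  4.23836690e-01,  1.63070219e+00,  5.76411936e-06,
        1.08859768e+00, -1.90253328e-02]), 'dq': array([ 0.00130923, -0.00042567,  0.00013196, -0.00146249, -0.00135424,
       -0.00078969]), 'joint_torque': array([ 2.32257844e-03, -5.44619536e+01, -2.73671329e+01,  6.43887394e-02,
        2.26628466e-02, -1.08344707e-04]), 'ee_pos': array([ 0.27206687, -0.56201565,  0.20319953]), 'tool_rot': array([-7.56095558e-04,  9.74704440e-01,  2.23496442e-01, -1.55686142e-04]), 'wrist_force': array([ 0.13325161, -1.62980597, -0.03657404]), 'torque': array([ 0.00776209,  0.03537612, -0.06080819]), 'finger_force': 0.0, 'finger_gap': 0.08799935503576145} 0.011
scene {'vfov': 49.21277965829402, 'cx': 260.7779842736778, 'cy': 189.64069668283065, 'T': array([[-0.80961177,  0.26399713, -0.52424641,  0.14847034],
       [-0.58690648, -0.35140663,  0.72942043,  0.65500738],
       [ 0.00834123,  0.89823098,  0.43944457,  0.44639802],
       [ 0.        ,  0.        ,  0.        ,  1.        ]])}
top {'vfov': 55.54611053524189, 'cx': 260.1852711380232, 'cy': 191.0642967161383, 'T': array([[ 0.01589384,  0.9981999 , -0.05783026,  0.53424251],
       [-0.99953206,  0.01737359,  0.02517561,  0.03616773],
       [ 0.02613501,  0.05740306,  0.99800894,  0.97675966],
       [ 0.        ,  0.        ,  0.        ,  1.        ]])}
```

View pics/scene0.png

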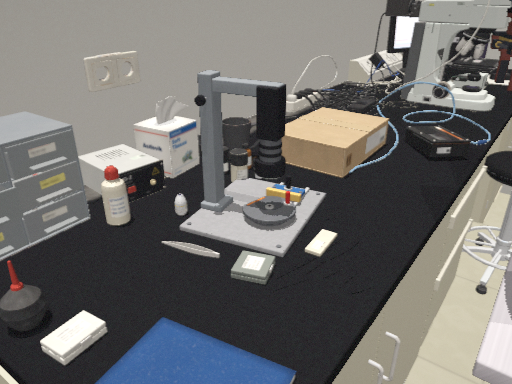

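View pics/top0.png

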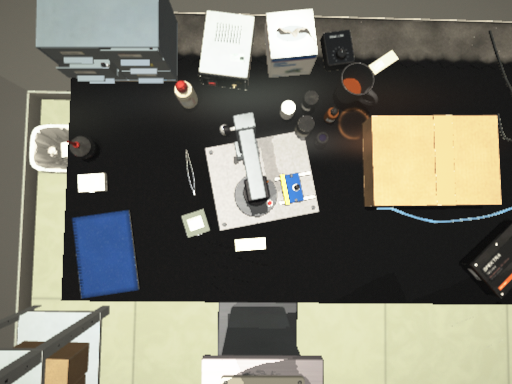

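The scene view shows the aligner, with the red stud at about (288,198) and the black post behind it. In the top view the plate's corners are near (205,150), (297,132), (318,211) and (222,230), the stud is at (269,203) and the blue slide at (293,188).

```bash
cat > h.py <<'E'
from rig import ctrl, vision
import cv2,numpy as np
def ray(n,uv,i=None):
    i=i or vision.camera_info(n);f=192/np.tan(np.radians(i["vfov"]/2))
    d=np.array([(uv[0]-i["cx"])/f,-(uv[1]-i["cy"])/f,-1.]);T=i["T"]
    return T[:3,3],T[:3,:3]@d
def onz(n,uv,z,i=None):
    o,d=ray(n,uv,i);return o+d*(z-o[2])/d[2]
def proj(n,p,i=None):
    i=i or vision.camera_info(n);f=192/np.tan(np.radians(i["vfov"]/2))
    c=np.linalg.inv(i["T"])@np.r_[p,1];return np.array([i["cx"]-f*c[0]/c[2],i["cy"]+f*c[1]/c[2]])
def tri(n1,a,n2,b):
    o1,d1=ray(n1,a);o2,d2=ray(n2,b)
    t=np.linalg.lstsq(np.c_[d1,-d2],o2-o1,rcond=None)[0]
    return (o1+d1*t[0]+o2+d2*t[1])/2,np.linalg.norm(o1+d1*t[0]-o2-d2*t[1])
def mask(im,lo,hi,box):
    h=cv2.inRange(cv2.cvtColor(im,cv2.COLOR_BGR2HSV),lo,hi)
    m=np.zeros_like(h);x0,y0,x1,y1=box;m[y0:y1,x0:x1]=h[y0:y1,x0:x1];return m
def big(m):
    n,l,s,c=cv2.connectedComponentsWithStats(m);k=1+np.argmax(s[1:,4]);return c[k],s[k],(l==k).astype(np.uint8)*255
E
python3 - <<'E'
from h import *
t=cv2.imread("pics/top0.png");s=cv2.imread("pics/scene0.png")
m=mask(t,(0,0,100),(180,70,255),(200,125,322,235));c,st,M=big(m)
r=cv2.minAreaRect(cv2.findNonZero(M));print(r,st)
b=cv2.boxPoints(r);W=[onz("top",p,.012)[:2] for p in b];print(np.round(W,4))
for n,im,box in(("top",t,(255,190,285,215)),("scene",s,(275,180,300,215))):
    for lo,hi in(((0,130,90),(8,255,255)),((170,130,90),(180,255,255))):
        m=mask(im,lo,hi,box)
        if m.any():print(n,"red",big(m)[:2])
for n,im,box in(("top",t,(270,165,312,210)),("scene",s,(262,175,315,215))):
    for nm,lo,hi in(("blue",(100,120,60),(125,255,255)),("brass",(18,100,90),(32,255,255))):
        m=mask(im,lo,hi,box)
        if m.any():c,st,M=big(m);print(n,nm,c,st,cv2.minAreaRect(cv2.findNonZero(M)))
a=cv2.resize(t[125:240,195:325],None,fx=3.4,fy=3.4,interpolation=2)
b=cv2.resize(s[165:265,180:330],None,fx=3.9,fy=3.9,interpolation=2)[:391]
b=cv2.copyMakeBorder(b[:,200:550],0,a.shape[0]-b.shape[0],0,0,0)if a.shape[0]>=b.shape[0] else b
cv2.imwrite("pics/c.png",np.hstack([a,b]))
E
```

```text
((260.42303466796875, 171.63656616210938), (101.2852783203125, 102.89107513427734), 79.59229278564453) [ 205  125  115  106 8016]
[[ 0.7474  0.173 ]
 [ 0.8039 -0.0971]
 [ 0.5369 -0.1483]
 [ 0.4839  0.1185]]
top red (array([269.16666667, 202.83333333]), array([268, 202,   3,   3,   6], dtype=int32))
scene red (array([287.36956522, 196.93478261]), array([285, 191,   5,  13,  46], dtype=int32))
scene red (array([287.5, 191. ]), array([287, 191,   2,   1,   2], dtype=int32))
top blue [293.40277778 187.68055556] [285 174  18  29 288] ((293.80767822265625, 187.5384521484375), (27.26013946533203, 13.13978099822998), 78.69007110595703)
top brass [282.86666667 192.4       ] [282 186   3  14  15] ((282.80767822265625, 192.53846740722656), (13.139781951904297, 0.9805806875228882), 78.69007110595703)
scene blue [297.93023256 190.23255814] [291 188  14   7  43] ((297.79998779296875, 190.1000213623047), (12.965338706970215, 4.7434163093566895), 18.434947967529297)
scene brass [275.35338346 192.2556391 ] [267 188  19  10 133] ((275.7154235839844, 192.2769317626953), (18.357141494750977, 7.566117763519287), 7.125016689300537)
```

View pics/c.png

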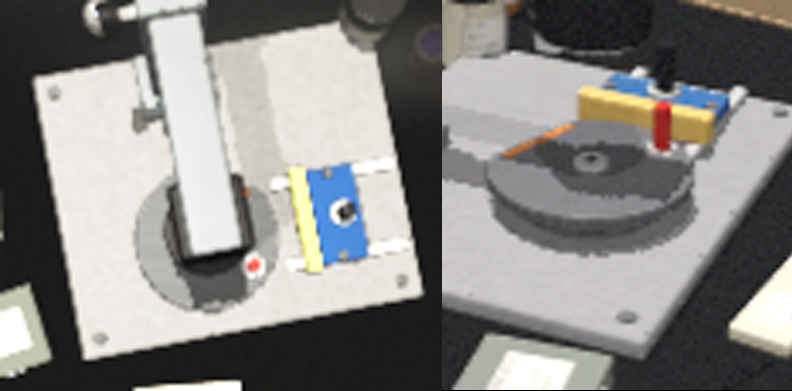

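The close-up shows the disc centre bolt at scene px (269,206). The stud is on the near, bar side of the disc and the orange flat mark is on the far side. The post is at top px (296,187).

```bash
python3 - <<'E'
from h import *
t=cv2.imread("pics/top0.png");s=cv2.imread("pics/scene0.png")
cr=lambda x,y:(195+(x+.0)/3.4,125+y/3.4)
BL,BR,TL=[onz("top",cr(*p),.012)[:2] for p in((85,358),(422,295),(35,75))]
print(BL,BR,TL,np.linalg.norm(BL-BR),np.linalg.norm(BL-TL))
# rigid fit
A=np.array([[-.075,.11],[-.075,-.16],[.15,.11]]);B=np.array([BL,BR,TL])
a,b=A-A.mean(0),B-B.mean(0);th=np.arctan2((a[:,0]*b[:,1]-a[:,1]*b[:,0]).sum(),(a*b).sum())
R=np.array([[np.cos(th),-np.sin(th)],[np.sin(th),np.cos(th)]]);o=B.mean(0)-R@A.mean(0);print("th",th,"origin",o,B-(A@R.T+o))
print("axis scene",onz("scene",(269.2,206),.0355))
st=[onz("top",(269.2,202.8),.0615),onz("scene",(287.4,197),.0475)]
sa=[R.T@(p[:2]-o) for p in st]
for p,q in zip(st,sa):print("stud",p,q,np.hypot(*q),"turn",np.radians(np.degrees(np.arctan2(q[1],q[0]))%360-160))
print(tri("top",(269.2,202.8),"scene",(287.4,192)))
p=onz("top",cr(346,212),.0615);print("post",p,R.T@(p[:2]-o))
# scene post
pb=onz("scene",(180+(664-242)/3.9,165+48/3.9),.0615);print("post scene top",pb,R.T@(pb[:2]-o))
for x,y in((297,168),(316,270)):
    p=onz("top",cr(x,y),.0365);print("brass",p,R.T@(p[:2]-o))
print(np.round(ctrl.observe()["ee_pos"],3))
E
```

```text
[0.48506703 0.11580358] [ 0.53784421 -0.14548636] [0.70481638 0.15970614] 0.26656681177768354 0.2240919672498383
th 0.1962782362049054 origin [0.57980961 0.02372514] [[ 0.0002696  -0.00118294]
 [ 0.00039127  0.0023429 ]
 [-0.00066087 -0.00115996]]
axis scene [0.57959913 0.02479332 0.0355    ]
stud [ 0.55814159 -0.01004352  0.0615    ] [-0.02783756 -0.02889457] 0.04012263158271901 turn 1.1530934951110257
stud [ 0.55922884 -0.01220618  0.0475    ] [-0.02719295 -0.03122774] 0.041408065148383806 turn 1.2034189496604701
(array([ 0.55826502, -0.01004563,  0.06032108]), np.float64(0.00021799502369379434))
post [ 0.59826504 -0.07910063  0.0615    ] [-0.00195205 -0.10445061]
post scene top [ 0.59548927 -0.07112089  0.0615    ] [-0.00311832 -0.09608276]
brass [ 0.63300962 -0.04440222  0.0365    ] [ 0.03889231 -0.07719434]
brass [ 0.5554337  -0.05983274  0.0365    ] [-0.04020336 -0.07719969]
[ 0.272 -0.562  0.203]
```

{"fn": "send_rows", "kwargs": {"increments": [{"slide":[0.55,-0.5,0],"turn":[0,0,0],"hand":0.7},{"slide":[0.55,-0.5,0],"turn":[0,0,0],"hand":0.7},{"slide":[0.55,-0.5,0],"turn":[0,0,0],"hand":0.7},{"slide":[0.55,-0.5,0],"turn":[0,0,0],"hand":0.7},{"slide":[0.55,-0.5,0],"turn":[0,0,0],"hand":0.7}]}}

```text
t: 0.6
ee_pos: [0.3417, -0.3886, 0.2037]
tool_rot: [-0.0, 0.975, 0.223, -0.0]
wrist_force: [1.3, -0.3, 0.5]
finger_gap: 0.051
finger_force: 0.0
```

{"fn": "send_rows", "kwargs": {"increments": [{"slide":[0.55,-0.5,0],"turn":[0,0,0],"hand":0.7},{"slide":[0.55,-0.5,0],"turn":[0,0,0],"hand":0.7},{"slide":[0.55,-0.5,0],"turn":[0,0,0],"hand":0.7},{"slide":[0.55,-0.5,0],"turn":[0,0,0],"hand":0.7},{"slide":[0.55,-0.5,0],"turn":[0,0,0],"hand":0.7}]}}

```text
t: 1.1
ee_pos: [0.4111, -0.2162, 0.2039]
tool_rot: [-0.0, 0.975, 0.223, -0.0]
wrist_force: [0.1, -0.4, 0.3]
finger_gap: 0.0265
finger_force: 0.0
```

{"fn": "send_rows", "kwargs": {"increments": [{"slide":[0.2,-0.2,0],"turn":[0,0.98,0],"hand":0.7},{"slide":[0,0,0],"turn":[0,0.98,0],"hand":0.7},{"slide":[0,0,0],"turn":[0,0.98,0],"hand":0.7},{"slide":[0,0,0],"turn":[0,0.98,0],"hand":0.7},{"slide":[0,0,0],"turn":[0,0.98,0],"hand":0.7}]}}

```text
t: 1.6
ee_pos: [0.4156, -0.2043, 0.2042]
tool_rot: [-0.043, 0.956, 0.219, 0.191]
wrist_force: [0.8, 0.3, 0.6]
finger_gap: 0.0266
finger_force: 0.0
```

{"fn": "send_rows", "kwargs": {"increments": [{"slide":[0,0,0],"turn":[0,0.98,0],"hand":0.7},{"slide":[0,0,0],"turn":[0,0.98,0],"hand":0.7},{"slide":[0,0,0],"turn":[0,0.98,0],"hand":0.7},{"slide":[0,0,0],"turn":[0,0.98,0],"hand":0.7},{"slide":[0,0,0],"turn":[0,0.98,0],"hand":0.7}]}}

```text
t: 2.1
ee_pos: [0.4155, -0.2046, 0.2043]
tool_rot: [-0.085, 0.9, 0.206, 0.374]
wrist_force: [0.4, 0.1, -0.6]
finger_gap: 0.0262
finger_force: 0.0
```

```bash
cat >> h.py <<'E'
from scipy.spatial.transform import Rotation as Ro
def delta(tgt,frm=None):
    s=ctrl.observe();R=Ro.from_quat(np.roll(s["tool_rot"],-1)).as_matrix()
    return np.round(R.T@(np.array(tgt)-(s["ee_pos"] if frm is None else frm))/.05,2),np.round(R,3)
E
python3 - <<'E'
from h import *
d,R=delta((.491,-.043,.1245));print(d,R)
E
```

```text
[ 0.82 -2.26  3.08] [[ 0.635  0.435  0.638]
 [ 0.308 -0.9    0.307]
 [ 0.708  0.001 -0.706]]
```

{"fn": "send_rows", "kwargs": {"increments": [{"slide":[0.16,-0.45,0.6],"turn":[0,0,0],"hand":0.7},{"slide":[0.16,-0.45,0.6],"turn":[0,0,0],"hand":0.7},{"slide":[0.16,-0.45,0.6],"turn":[0,0,0],"hand":0.7},{"slide":[0.16,-0.45,0.6],"turn":[0,0,0],"hand":0.7},{"slide":[0.16,-0.45,0.6],"turn":[0,0,0],"hand":0.7}]}}

```text
t: 2.6
ee_pos: [0.4876, -0.0439, 0.1253]
tool_rot: [-0.085, 0.901, 0.206, 0.372]
wrist_force: [1.0, -0.5, 0.2]
finger_gap: 0.0265
finger_force: 0.0
```

```bash
python3 - <<'E'
from h import *
i=vision.camera_info("wrist");im=vision.grab_frame("wrist");cv2.imwrite("pics/w1.png",im)
m=mask(im,(0,150,80),(8,255,255),(0,0,512,384))|mask(im,(172,150,80),(180,255,255),(0,0,512,384))
c,st,M=big(m);print(c,st);print(onz("wrist",c,.0475,i),ctrl.observe()["ee_pos"])
for p in((.5585,-.011,.0475),(.5798,.024,.0335)):print(proj("wrist",p,i))
E
```

```text
[216.85923218 260.06398537] [198 225  34  69 547]
[ 0.47219125 -0.01140803  0.0475    ] [ 0.48744502 -0.03939062  0.12366587]
[261.63280153 177.20515379]
[239.69287957 154.21779576]
```

View pics/w1.png

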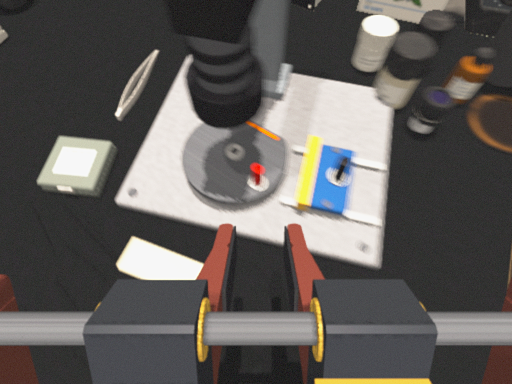

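The wrist view shows the stud at (258,173) and the disc bolt at (235,152), both within about 4 px of my model. The path to the stud is clear.

```bash
python3 - <<'E'
from h import *
print(ctrl.observe()["ee_pos"],delta((.555,-.0125,.054))[0])
E
```

```text
[ 0.48744502 -0.03939062  0.12366587] [0.05 0.11 2.01]
```

{"fn": "send_rows", "kwargs": {"increments": [{"slide":[0.01,0.03,0.3],"turn":[0,0,0],"hand":0.7},{"slide":[0.01,0.03,0.3],"turn":[0,0,0],"hand":0.7},{"slide":[0.01,0.03,0.3],"turn":[0,0,0],"hand":0.7},{"slide":[0.01,0.02,0.3],"turn":[0,0,0],"hand":0.7},{"slide":[0,0,0],"turn":[0,0,0],"hand":0.7}]}}

```text
t: 3.15
ee_pos: [0.5297, -0.0301, 0.084]
tool_rot: [-0.086, 0.901, 0.207, 0.372]
wrist_force: [0.5, -0.2, 1.2]
finger_gap: 0.0265
finger_force: 0.0
```

```bash
python3 - <<'E'
from h import *
i=vision.camera_info("wrist");im=vision.grab_frame("wrist");cv2.imwrite("pics/w2.png",im)
for p in((.5585,-.011,.0615),(.5585,-.011,.0335),(.5798,.024,.0335)):print(proj("wrist",p,i))
print(ctrl.observe()["ee_pos"],delta((.555,-.0125,.054))[0])
E
```

```text
[254.12779874 193.89465357]
[254.69812798 209.108021  ]
[228.78502939 171.57013051]
[ 0.52903559 -0.03014251  0.08439906] [ 0.01 -0.09  0.87]
```

View pics/w2.png

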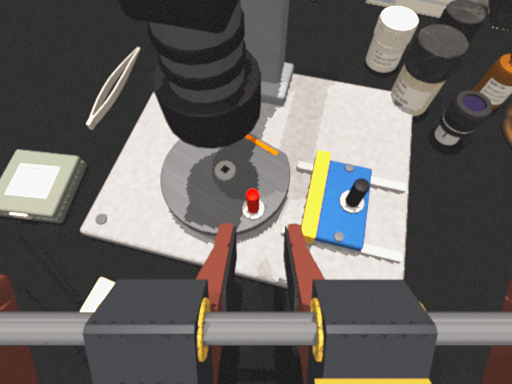

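The stud's top is at (252,193) and the bolt at (226,170), each within 3 px of the model. I'll advance onto the stud.

{"fn": "send_rows", "kwargs": {"increments": [{"slide":[0,-0.1,0.15],"turn":[0,0,0],"hand":0.7},{"slide":[0,0,0.25],"turn":[0,0,0],"hand":0.7},{"slide":[0,0,0.25],"turn":[0,0,0],"hand":0.7},{"slide":[0,0,0.2],"turn":[0,0,0],"hand":0.7},{"slide":[0,0,0],"turn":[0,0,0],"hand":0.7}]}}

```text
t: 3.7
ee_pos: [0.5542, -0.0128, 0.0546]
tool_rot: [-0.086, 0.901, 0.207, 0.372]
wrist_force: [-0.8, -0.6, -0.1]
finger_gap: 0.0266
finger_force: 0.0
```

{"fn": "send_rows", "kwargs": {"increments": [{"slide":[0,0,0],"turn":[0,0,0],"hand":0.84},{"slide":[0,0,0],"turn":[0,0,0],"hand":0.84},{"slide":[0,0,0],"turn":[0,0,0],"hand":0.84}], "squeeze": 3}}

```text
t: 4.0
ee_pos: [0.5538, -0.0131, 0.0552]
tool_rot: [-0.085, 0.901, 0.206, 0.372]
wrist_force: [0.4, 0.2, 0.6]
finger_gap: 0.0142
finger_force: 0.0
```

```bash
python3 - <<'E'
from h import *
im=vision.grab_frame("wrist");cv2.imwrite("pics/w3.png",im)
print(ctrl.observe()["ee_pos"],delta((.555,-.0125,.054))[0])
o=np.array([.5798,.024]);off=np.array([.555,-.0125])-[.5585,-.011]
prev=None
for k in np.linspace(1.18,0,11):
    a=np.radians(160)+.196+k;p=np.r_[o+.042*np.array([np.cos(a),np.sin(a)])+off,.054]
    if prev is not None:print(round(k,2),p.round(4),delta(p,prev)[0])
    prev=p
E
```

```text
[ 0.55390838 -0.01310638  0.05518355] [ 0.   -0.    0.03]
1.06 [ 0.5505 -0.0106  0.054 ] [-0.03 -0.09 -0.03]
0.94 [ 0.5468 -0.0074  0.054 ] [-0.03 -0.09 -0.03]
0.83 [ 0.5435 -0.0037  0.054 ] [-0.02 -0.1  -0.02]
0.71 [5.406e-01 4.000e-04 5.400e-02] [-0.01 -0.1  -0.01]
0.59 [0.5382 0.0047 0.054 ] [-0.  -0.1 -0. ]
0.47 [0.5364 0.0093 0.054 ] [ 0.01 -0.1   0.01]
0.35 [0.5351 0.0141 0.054 ] [ 0.01 -0.1   0.01]
0.24 [0.5344 0.019  0.054 ] [ 0.02 -0.09  0.02]
0.12 [0.5343 0.024  0.054 ] [ 0.03 -0.09  0.03]
0.0 [0.5348 0.0289 0.054 ] [ 0.04 -0.08  0.04]
```

View pics/w3.png

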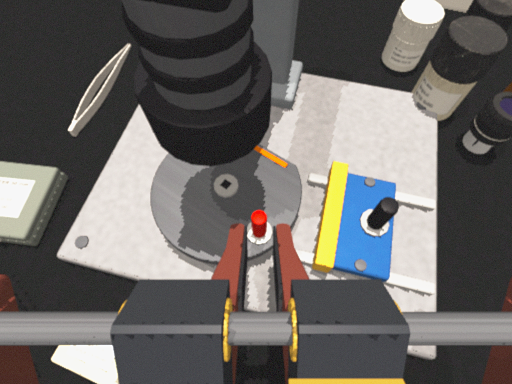

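The stud, top at (258,213) and base at (260,235), sits between the fingertips. I'll nudge 2.5 mm deeper and then turn it along the arc.

{"fn": "send_rows", "kwargs": {"increments": [{"slide":[0,0,0.05],"turn":[0,0,0],"hand":0.84},{"slide":[-0.03,-0.09,-0.03],"turn":[0,0,0],"hand":0.84},{"slide":[-0.03,-0.09,-0.03],"turn":[0,0,0],"hand":0.84},{"slide":[-0.02,-0.1,-0.02],"turn":[0,0,0],"hand":0.84},{"slide":[-0.01,-0.1,-0.01],"turn":[0,0,0],"hand":0.84}]}}

```text
t: 4.55
ee_pos: [0.541, 0.0027, 0.053]
tool_rot: [-0.086, 0.901, 0.207, 0.372]
wrist_force: [0.3, -0.4, -0.5]
finger_gap: 0.0143
finger_force: 0.0
```

{"fn": "send_rows", "kwargs": {"increments": [{"slide":[0,-0.1,0],"turn":[0,0,0],"hand":0.84},{"slide":[0.01,-0.1,0.01],"turn":[0,0,0],"hand":0.84},{"slide":[0.01,-0.1,0.01],"turn":[0,0,0],"hand":0.84},{"slide":[0.02,-0.09,0.02],"turn":[0,0,0],"hand":0.84},{"slide":[0,0,0],"turn":[0,0,0],"hand":0.84}]}}

```text
t: 5.05
ee_pos: [0.5354, 0.0217, 0.053]
tool_rot: [-0.086, 0.901, 0.207, 0.372]
wrist_force: [-0.7, -0.7, 0.1]
finger_gap: 0.014
finger_force: 0.0
```

```bash
python3 - <<'E'
from h import *
im=vision.grab_frame("wrist");cv2.imwrite("pics/w4.png",im)
i=vision.camera_info("wrist")
for k in(.24,.35,.12):
    a=np.radians(160)+.196+k;print(k,proj("wrist",(.5798+.042*np.cos(a),.024+.042*np.sin(a),.0615),i))
E
```

```text
0.24 [264.08129579 221.03057375]
0.35 [271.57907306 223.27960782]
0.12 [256.31554314 217.74112448]
```

View pics/w4.png

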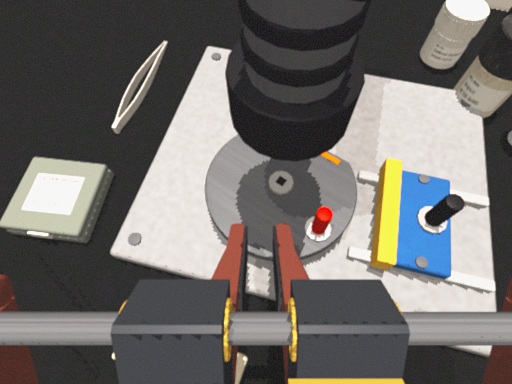

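The fingertips at (240,228) and (282,228) passed the stud, now at (322,215), without catching it. I'll check where the tip actually projects.

```bash
python3 - <<'E'
from h import *
s=ctrl.observe();i=vision.camera_info("wrist");R=delta((0,0,0))[1];g=s["finger_gap"]/2
for x in(-.01,0,.01):
    for dz in(.011,-.02):print(x,dz,[proj("wrist",s["ee_pos"]+R@np.array([x,y,dz]),i).round(1) for y in(-g,g)])
print(i["T"][:3,3]-s["ee_pos"], R.T@(i["T"][:3,3]-s["ee_pos"]), R.T@i["T"][:3,:3])
im=cv2.imread("pics/w4.png")
m=mask(im,(0,150,80),(8,255,255),(300,195,345,225));print(big(m)[:2])
for z in(.0615,.0335):
    for n,o in(("stud",(.5585,-.011)),("axis",(.5798,.024))):print(n,z,proj("wrist",(*o,z),i))
E
```

```text
-0.01 0.011 [array([249.8, 235.2]), array([271.4, 235.3])]
-0.01 -0.02 [array([248.1, 260.1]), array([273.3, 260.1])]
0 0.011 [array([249.6, 221.2]), array([271.6, 221.2])]
0 -0.02 [array([247.9, 244.1]), array([273.6, 244.2])]
0.01 0.011 [array([249.5, 206.7]), array([271.8, 206.7])]
0.01 -0.02 [array([247.7, 227.6]), array([273.8, 227.6])]
[-0.06038336 -0.02867824  0.18743595] [ 0.08500401 -0.00051673 -0.17988098] [[-4.28964548e-05  9.51949223e-01  3.05742824e-01]
 [ 1.00004790e+00 -4.01775195e-04  1.87635130e-04]
 [-3.86482295e-05  3.05519534e-01 -9.51846003e-01]]
(array([322.73584906, 215.90188679]), array([313, 207,  20,  18, 265], dtype=int32))
stud 0.0615 [326.35459189 213.4706458 ]
axis 0.0615 [286.92913669 163.8870564 ]
stud 0.0335 [318.72820537 229.27816413]
axis 0.0335 [284.026458   183.92706624]
```

```bash
python3 - <<'E'
from h import *
f=192/np.tan(np.radians(vision.camera_info("wrist")["vfov"]/2));print("f",f)
for n in("w1","w4"):
    im=cv2.imread(f"pics/{n}.png");m=mask(im,(0,60,30),(10,190,160),(195,215,330,300))
    for r in range(220,282,4):
        c=np.flatnonzero(m[r]);
        if len(c):
            sp=np.split(c,np.flatnonzero(np.diff(c)>3)+1);print(n,r,[(int(q[0]),int(q[-1])) for q in sp if len(q)>2])
E
```

```text
f 323.11864662992696
w1 228 []
w1 232 []
w1 236 []
w1 240 []
w1 244 [(227, 229), (290, 292)]
w1 248 []
w1 252 []
w1 256 []
w1 260 []
w1 264 []
w1 268 []
w1 272 []
w1 276 []
w1 280 []
w4 220 []
w4 224 [(276, 278), (284, 288)]
w4 228 []
w4 232 []
w4 236 []
w4 240 []
w4 244 [(240, 242), (277, 280)]
w4 248 []
w4 252 []
w4 256 []
w4 260 []
w4 264 []
w4 268 []
w4 272 []
w4 276 []
w4 280 []
```

```bash
python3 - <<'E'
from h import *
for n in("w1","w4"):
    im=cv2.imread(f"pics/{n}.png").astype(int);d=im[:,:,2]-im[:,:,0]; d2=np.abs(im[:,:,1]-im[:,:,0])
    m=(d>35)&(d2<30)
    for r in range(222,282,5):
        c=np.flatnonzero(m[r,190:335])+190
        if len(c):
            sp=np.split(c,np.flatnonzero(np.diff(c)>3)+1);print(n,r,[(int(q[0]),int(q[-1])) for q in sp if len(q)>2])
E
```

```text
w1 227 [(218, 232), (287, 301)]
w1 232 [(217, 232), (288, 302)]
w1 237 [(216, 230), (289, 304)]
w1 242 [(214, 230), (290, 305)]
w1 247 [(213, 228), (291, 307)]
w1 252 [(210, 228), (292, 309)]
w1 257 [(207, 227), (293, 312)]
w1 262 [(204, 226), (294, 315)]
w1 267 [(203, 225), (295, 318)]
w1 272 [(200, 224), (296, 321)]
w1 277 [(197, 223), (297, 324)]
w4 222 [(312, 329)]
w4 227 [(230, 244), (276, 289), (311, 326)]
w4 232 [(229, 243), (276, 290), (313, 324)]
w4 237 [(228, 243), (277, 291)]
w4 242 [(227, 242), (277, 293)]
w4 247 [(226, 241), (278, 294)]
w4 252 [(224, 241), (278, 296)]
w4 257 [(221, 241), (279, 298)]
w4 262 [(219, 240), (280, 301)]
w4 267 [(217, 239), (280, 303)]
w4 272 [(214, 239), (281, 305)]
w4 277 [(212, 238), (281, 308)]
```

```bash
python3 - <<'E'
from h import *
im=vision.grab_frame("scene");s=ctrl.observe();R=delta((0,0,0))[1]
c=cv2.resize(im[120:270,200:350],None,fx=4,fy=4,interpolation=2)
for dz,col in((.011,(0,255,0)),(-.017,(255,255,0))):
  for x in(-.01,0,.01):
    u=proj("scene",s["ee_pos"]+R@np.array([x,-.007,dz]));print(dz,x,u);cv2.circle(c,tuple(int(v) for v in (u-[200,120])*4),3,col,-1)
cv2.imwrite("pics/s2.png",c)
E
```

```text
0.011 -0.01 [287.33612974 211.94295348]
0.011 0 [283.93635103 208.52016156]
0.011 0.01 [280.52013936 205.08082544]
-0.017 -0.01 [297.67429437 204.07854437]
-0.017 0 [294.25133593 200.58773381]
-0.017 0.01 [290.81159608 197.07980918]
```

View pics/s2.png

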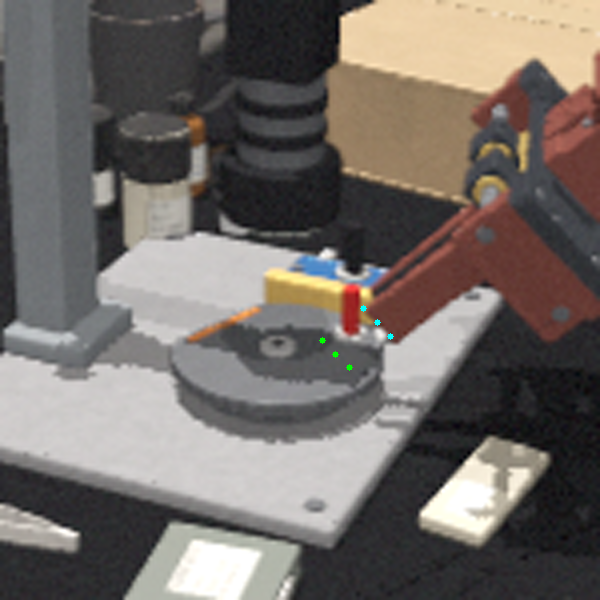

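The scene view shows the real fingertip, at crop (375,322), on my cyan marks at dz≈-17 mm. That is about 28 mm short of the nominal tip, so I have to go that much deeper.

{"fn": "send_rows", "kwargs": {"increments": [{"slide":[0,0,-0.5],"turn":[0,0,0],"hand":0.7},{"slide":[0,0.25,0],"turn":[0,0,0],"hand":0.7},{"slide":[0,0.25,0],"turn":[0,0,0],"hand":0.7},{"slide":[0,0.25,0],"turn":[0,0,0],"hand":0.7},{"slide":[0,0,0],"turn":[0,0,0],"hand":0.7}]}}

```text
t: 5.65
ee_pos: [0.5374, -0.022, 0.0712]
tool_rot: [-0.085, 0.901, 0.206, 0.373]
wrist_force: [-0.4, 0.0, 0.6]
finger_gap: 0.0264
finger_force: 0.0
```

```bash
python3 - <<'E'
from h import *
print(ctrl.observe()["ee_pos"],delta((.573,-.0038,.034))[0])
E
```

```text
[ 0.53739054 -0.02203615  0.07118868] [ 0.04 -0.02  1.09]
```

{"fn": "send_rows", "kwargs": {"increments": [{"slide":[0.02,-0.01,0.3],"turn":[0,0,0],"hand":0.7},{"slide":[0.02,-0.01,0.3],"turn":[0,0,0],"hand":0.7},{"slide":[0,0,0.3],"turn":[0,0,0],"hand":0.7},{"slide":[0,0,0.18],"turn":[0,0,0],"hand":0.7},{"slide":[0,0,0],"turn":[0,0,0],"hand":0.7}]}}

```text
t: 6.15
ee_pos: [0.5712, -0.0016, 0.0332]
tool_rot: [-0.086, 0.901, 0.207, 0.372]
wrist_force: [-0.3, 0.7, -0.1]
finger_gap: 0.0265
finger_force: 0.0
```

{"fn": "send_rows", "kwargs": {"increments": [{"slide":[0,0,0],"turn":[0,0,0],"hand":0.85},{"slide":[0,0,0],"turn":[0,0,0],"hand":0.85},{"slide":[-0.03,-0.09,-0.03],"turn":[0,0,0],"hand":0.85},{"slide":[-0.03,-0.09,-0.03],"turn":[0,0,0],"hand":0.85},{"slide":[0,0,0],"turn":[0,0,0],"hand":0.85}]}}

```text
t: 6.65
ee_pos: [0.5626, 0.0043, 0.0341]
tool_rot: [-0.086, 0.901, 0.207, 0.372]
wrist_force: [-0.3, -0.1, -0.2]
finger_gap: 0.013
finger_force: 0.0
```

```bash
cat > red.py <<'E'
from h import *
im=vision.grab_frame("scene")
m=mask(im,(0,130,70),(8,255,255),(262,170,305,225))|mask(im,(172,130,70),(180,255,255),(262,170,305,225))
c,st,M=big(m);q=onz("scene",(c[0],st[1]+.5),.0615)[:2]-[.5798,.024]
print("scene red",c,st,"turn",np.arctan2(q[1],q[0])%(2*np.pi)-np.radians(160)-.196,np.hypot(*q))
print(ctrl.observe()["ee_pos"],ctrl.observe()["wrist_force"])
E
python3 red.py
```

```text
scene red [289.33333333 193.91666667] [287 193   7   3  12] turn 0.9190791121991044 0.04110441803781228
[0.56295812 0.00431544 0.03408473] [0.89439756 0.22149484 0.45864485]
```

The disc is now following. I'll continue the arc.

{"fn": "send_rows", "kwargs": {"increments": [{"slide":[-0.02,-0.1,-0.02],"turn":[0,0,0],"hand":0.85},{"slide":[-0.01,-0.1,-0.01],"turn":[0,0,0],"hand":0.85},{"slide":[0,-0.1,0],"turn":[0,0,0],"hand":0.85},{"slide":[0.01,-0.1,0.01],"turn":[0,0,0],"hand":0.85},{"slide":[0.01,-0.1,0.01],"turn":[0,0,0],"hand":0.85}]}}

```text
t: 7.2
ee_pos: [0.5517, 0.0267, 0.0339]
tool_rot: [-0.085, 0.901, 0.207, 0.372]
wrist_force: [0.4, -1.5, -0.3]
finger_gap: 0.0131
finger_force: 0.6
```

{"fn": "send_rows", "kwargs": {"increments": [{"slide":[0.02,-0.09,0.02],"turn":[0,0,0],"hand":0.85},{"slide":[0.03,-0.09,0.03],"turn":[0,0,0],"hand":0.85},{"slide":[0.04,-0.08,0.04],"turn":[0,0,0],"hand":0.85},{"slide":[0,0,0],"turn":[0,0,0],"hand":0.85}]}}

```text
t: 7.6
ee_pos: [0.5521, 0.0415, 0.034]
tool_rot: [-0.086, 0.901, 0.207, 0.372]
wrist_force: [-0.6, -0.2, 0.6]
finger_gap: 0.0129
finger_force: 0.0
```

```bash
python3 red.py; python3 - <<'E'
from h import *
i=vision.camera_info("wrist");im=vision.grab_frame("wrist");cv2.imwrite("pics/w5.png",im)
for k in(-.1,0,.1):
    a=np.radians(160)+.196+k;print(k,proj("wrist",(.5798+.042*np.cos(a),.024+.042*np.sin(a),.0615),i))
E
```

```text
scene red [283.83333333 202.16666667] [282 201   5   3   6] turn -0.04327811258599096 0.04069836755202805
[0.55212885 0.04123831 0.03400678] [-0.54225793  0.13790035 -0.29679746]
-0.1 [261.52828975 237.39591545]
0 [268.0598535  242.21660181]
0.1 [275.14042762 246.442189  ]
```

View pics/w5.png

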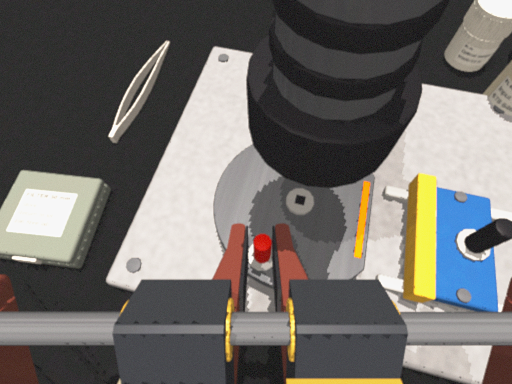

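The orange flat mark runs from (367,182) to (359,257) and the brass bar edge lies at about x=408. They look nearly parallel, so I'll measure the angle.

```bash
cat > ang.py <<'E'
from h import *
i=vision.camera_info("wrist");im=vision.grab_frame("wrist")
for nm,lo,hi,z in(("orange",(8,180,150),(17,255,255),.0337),("brass",(22,150,100),(32,255,255),.0365)):
    c,st,M=big(mask(im,lo,hi,(330,150,512,340)))
    P=np.argwhere(M)[:,::-1]
    W=np.array([onz("wrist",p,z,i)[:2] for p in P]);W0=W.mean(0);v=np.linalg.svd(W-W0)[2][0];v*=np.sign(v[0])
    R=np.array([[np.cos(.196),np.sin(.196)],[-np.sin(.196),np.cos(.196)]])
    L=(W-[.5798,.024])@R.T
    print(nm,st,W0,np.arctan2(v[1],v[0]),"local mean",L.mean(0),L.min(0),L.max(0))
E
python3 ang.py
```

```text
orange [363 181   3   4   5] [ 0.61060015 -0.00586194] -0.1506967224802122 local mean [ 0.0243949  -0.03528843] [ 0.02295467 -0.03608005] [ 0.02552315 -0.03488994]
brass [ 414  174   21  125 2323] [ 0.59002371 -0.04942093] 0.20301949312284626 local mean [-0.00427059 -0.07400622] [-0.03987558 -0.07981717] [ 0.0387259  -0.06827942]
```

```bash
sed -i 's/(8,180,150),(17,255,255)/(8,150,130),(21,255,255)/; s/(330,150,512,340)/((330,150,385,340) if nm=="orange" else (386,150,512,340))/; s/ P=np/ P=np/' ang.py; python3 ang.py
```

```text
orange [355 181  15  61 380] [ 0.59253465 -0.01093075] 0.18226047688227273 local mean [ 0.00568815 -0.03674199] [-0.01707372 -0.03919975] [ 0.02562914 -0.03446827]
brass [ 413  173   22  126 2335] [ 0.59034209 -0.04932499] 0.20055456819565654 local mean [-0.00393962 -0.07397412] [-0.03994394 -0.07951669] [ 0.03870919 -0.06817752]
```

The flat is parallel to the bar within 0.02 rad and the bar is still back, so stage 1 is done. Next I open and retreat along the tool axis.

{"fn": "send_rows", "kwargs": {"increments": [{"slide":[0,0,0],"turn":[0,0,0],"hand":0.75},{"slide":[0,0,0],"turn":[0,0,0],"hand":0.75},{"slide":[0,0,-0.5],"turn":[0,0,0],"hand":0.75},{"slide":[0,0,-0.7],"turn":[0,0,0],"hand":0.75},{"slide":[0,0,-0.8],"turn":[0,0,0],"hand":0.75}]}}

```text
t: 8.3
ee_pos: [0.4876, 0.0098, 0.1047]
tool_rot: [-0.086, 0.901, 0.207, 0.372]
wrist_force: [1.4, 0.0, 0.7]
finger_gap: 0.0225
finger_force: 0.0
```

{"fn": "send_rows", "kwargs": {"increments": [{"slide":[0,0,-0.8],"turn":[0,0,0],"hand":1},{"slide":[0,0.7,0],"turn":[0,0,0],"hand":1},{"slide":[0,0.7,0],"turn":[0,0,0],"hand":1},{"slide":[0,0,0],"turn":[0,0,0],"hand":1}]}}

```text
t: 8.7
ee_pos: [0.4966, -0.07, 0.1347]
tool_rot: [-0.083, 0.9, 0.206, 0.374]
wrist_force: [-0.2, 0.0, -1.1]
finger_gap: 0.0002
finger_force: 0.0
```

```bash
python3 red.py; python3 - <<'E'
from h import *
s=ctrl.observe();R0=Ro.from_quat(np.roll(s["tool_rot"],-1))
a=.196+np.pi/2;x=np.array([np.cos(a),np.sin(a),0]);z=np.array([0,0,-1.]);Rd=np.c_[x,np.cross(z,x),z]
T=Ro.from_matrix(Rd)*Ro.from_euler("y",.2)
v=(R0.inv()*T).as_rotvec();print(s["joint_positions"],v/.08,"per 15",(v/.08/15).round(3));print(T.as_matrix().round(3))
im=vision.grab_frame("top")
for z in (.0615,):
    b=im[175:200,285:312];m=mask(im,(0,0,0),(180,255,60),(286,176,302,200));c,st,M=big(m);print(c,st,onz("top",c,z))
bl=big(mask(im,(100,120,60),(125,255,255),(270,165,312,210)));print(bl[:2],onz("top",bl[0],.0295))
E
```

```text
scene red [284.24561404 207.61403509] [282 201   5  14  57] turn -0.028552927054705635 0.04124780091535206
[ 0.49485728 -0.06774501  0.13380408] [ 0.77141042 -0.28281826 -0.40081744]
[-0.56765333  0.36170241  2.35009149  1.64624648  0.64577967 -0.94601193] [  7.91668354  -6.19503075 -14.69281075] per 15 [ 0.528 -0.413 -0.98 ]
[[-0.191  0.981 -0.039]
 [ 0.961  0.195  0.195]
 [ 0.199  0.    -0.98 ]]
[295.25 187.25] [295 186   2   3   4] [ 0.59845764 -0.07526505  0.0615    ]
(array([293.42906574, 187.68858131]), array([285, 174,  18,  29, 289], dtype=int32)) [ 0.59947078 -0.07440547  0.0295    ]
```

{"fn": "send_rows", "kwargs": {"increments": [{"slide":[0.4,0.6,-0.4],"turn":[0,0,0],"hand":1},{"slide":[0.4,0.6,-0.4],"turn":[0,0,0],"hand":1},{"slide":[0,0,0],"turn":[0.53,-0.41,-0.98],"hand":1},{"slide":[0,0,0],"turn":[0.53,-0.41,-0.98],"hand":1},{"slide":[0,0,0],"turn":[0.53,-0.41,-0.98],"hand":1}]}}

```text
t: 9.3
ee_pos: [0.5187, -0.1179, 0.189]
tool_rot: [-0.089, 0.88, 0.34, 0.32]
wrist_force: [0.3, 0.5, 0.2]
finger_gap: 0.0006
finger_force: 0.0
```

{"fn": "send_rows", "kwargs": {"increments": [{"slide":[0,0,0],"turn":[0.53,-0.41,-0.98],"hand":1},{"slide":[0,0,0],"turn":[0.53,-0.41,-0.98],"hand":1},{"slide":[0,0,0],"turn":[0.53,-0.41,-0.98],"hand":1},{"slide":[0,0,0],"turn":[0.53,-0.41,-0.98],"hand":1},{"slide":[0,0,0],"turn":[0.53,-0.41,-0.98],"hand":1}]}}

```text
t: 9.8
ee_pos: [0.5186, -0.1175, 0.1887]
tool_rot: [-0.09, 0.806, 0.542, 0.221]
wrist_force: [-0.3, 0.2, 0.5]
finger_gap: 0.0004
finger_force: 0.0
```

{"fn": "send_rows", "kwargs": {"increments": [{"slide":[0,0,0],"turn":[0.53,-0.41,-0.98],"hand":1},{"slide":[0,0,0],"turn":[0.53,-0.41,-0.98],"hand":1},{"slide":[0,0,0],"turn":[0.53,-0.41,-0.98],"hand":1},{"slide":[0,0,0],"turn":[0.53,-0.41,-0.98],"hand":1},{"slide":[0,0,0],"turn":[0.53,-0.41,-0.98],"hand":1}]}}

```text
t: 10.3
ee_pos: [0.5185, -0.1176, 0.1886]
tool_rot: [-0.085, 0.686, 0.714, 0.11]
wrist_force: [0.3, 0.1, -0.8]
finger_gap: 0.0004
finger_force: 0.0
```

```bash
cat > rr.py <<'E'
from h import *
s=ctrl.observe();R0=Ro.from_quat(np.roll(s["tool_rot"],-1))
a=.196+np.pi/2;x=np.array([np.cos(a),np.sin(a),0]);z=np.array([0,0,-1.]);Rd=np.c_[x,np.cross(z,x),z]
T=Ro.from_matrix(Rd)*Ro.from_euler("y",.2)
print(s["ee_pos"],s["joint_positions"].round(2),((R0.inv()*T).as_rotvec()/.08).round(2),s["wrist_force"].round(1))
# post world & targets; tip = TCP-.017*z'
Tm=T.as_matrix();Ra=np.array([[np.cos(.196),-np.sin(.196)],[np.sin(.196),np.cos(.196)]]);o=np.array([.5798,.024])
for ly,zt in((-.14,.12),(-.14,.042),(-.122,.042)):
    tip=np.r_[o+Ra@[-.001,ly],zt];tcp=tip+.017*Tm[:,2];print(ly,zt,tcp.round(4),delta(tcp)[0])
E
python3 rr.py
```

```text
[ 0.51851472 -0.11756078  0.1886321 ] [-0.41  0.35  1.82  0.3   1.08 -0.61] [ 0.97 -0.9  -1.85] [ 0.3  0.1 -0.8]
-0.14 0.12 [ 0.6054 -0.1102  0.1033] [-0.4   1.67  1.73]
-0.14 0.042 [ 0.6054 -0.1102  0.0253] [-0.82  1.61  3.23]
-0.122 0.042 [ 0.6019 -0.0925  0.0253] [-0.48  1.55  3.33]
```

{"fn": "send_rows", "kwargs": {"increments": [{"slide":[0,0,0],"turn":[0.49,-0.45,-0.93],"hand":1},{"slide":[0,0,0],"turn":[0.49,-0.45,-0.93],"hand":1},{"slide":[0,0,0],"turn":[0,0,0],"hand":1}]}}

```text
t: 10.6
ee_pos: [0.5193, -0.117, 0.1889]
tool_rot: [-0.077, 0.631, 0.769, 0.064]
wrist_force: [0.9, 0.3, 0.4]
finger_gap: 0.001
finger_force: 0.0
```

```bash
python3 rr.py
```

```text
[ 0.51929843 -0.11697645  0.18885079] [-0.35  0.36  1.79  0.19  1.11 -0.64] [ 0.01 -0.01 -0.  ] [0.9 0.3 0.4]
-0.14 0.12 [ 0.6054 -0.1102  0.1033] [-0.54  1.72  1.64]
-0.14 0.042 [ 0.6054 -0.1102  0.0253] [-0.85  1.71  3.17]
-0.122 0.042 [ 0.6019 -0.0925  0.0253] [-0.5   1.71  3.24]
```

{"fn": "send_rows", "kwargs": {"increments": [{"slide":[-0.14,0.43,0.41],"turn":[0,0,0],"hand":1},{"slide":[-0.14,0.43,0.41],"turn":[0,0,0],"hand":1},{"slide":[-0.13,0.43,0.41],"turn":[0,0,0],"hand":1},{"slide":[-0.13,0.43,0.41],"turn":[0,0,0],"hand":1},{"slide":[0,0,0],"turn":[0,0,0],"hand":1}]}}

```text
t: 11.1
ee_pos: [0.6054, -0.1116, 0.1005]
tool_rot: [-0.079, 0.633, 0.767, 0.064]
wrist_force: [-0.5, 0.1, -1.3]
finger_gap: 0.0005
finger_force: 0.0
```

{"fn": "send_rows", "kwargs": {"increments": [{"slide":[-0.08,0,0.38],"turn":[0,0,0],"hand":1},{"slide":[-0.08,0,0.38],"turn":[0,0,0],"hand":1},{"slide":[-0.08,0,0.38],"turn":[0,0,0],"hand":1},{"slide":[-0.07,0,0.38],"turn":[0,0,0],"hand":1},{"slide":[0,0,0],"turn":[0,0,0],"hand":1}]}}

```text
t: 11.6
ee_pos: [0.6034, -0.1123, 0.0248]
tool_rot: [-0.079, 0.634, 0.767, 0.063]
wrist_force: [0.3, -0.0, -0.2]
finger_gap: 0.0002
finger_force: 0.0
```

```bash
python3 rr.py; python3 red.py; python3 - <<'E'
from h import *
im=vision.grab_frame("wrist");s=vision.grab_frame("scene")
s=cv2.resize(s[130:254,225:350],(384,384),interpolation=2)
cv2.imwrite("pics/w6.png",np.hstack([im[:,60:470],s]))
E
```

```text
[ 0.60341341 -0.11232156  0.02479851] [-0.3   0.69  1.68  0.23  0.89 -0.64] [-0.01 -0.03 -0.08] [ 0.3 -0.  -0.2]
-0.14 0.12 [ 0.6054 -0.1102  0.1033] [ 0.35  0.04 -1.53]
-0.14 0.042 [ 0.6054 -0.1102  0.0253] [ 0.04  0.05 -0.  ]
-0.122 0.042 [ 0.6019 -0.0925  0.0253] [0.39 0.05 0.07]
scene red [284.20689655 207.53448276] [282 201   5  14  58] turn -0.02991905082570262 0.041195826610314616
[ 0.60455535 -0.11264386  0.02611062] [-0.37529225  0.02076626  0.41807542]
```

View pics/w6.png

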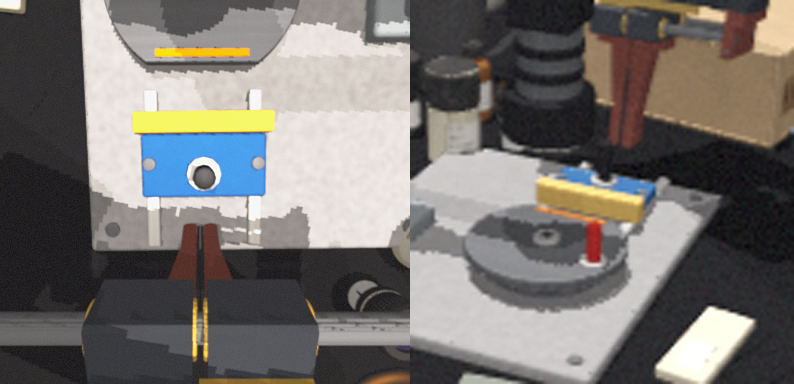

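The post is directly ahead of the closed fingertips, at (204,175) against (200,225) in the left crop, and the flat is parallel to the bar. Now I push along the aligner's +y.

{"fn": "send_rows", "kwargs": {"increments": [{"slide":[0.15,0.05,0.03],"turn":[0,0,0],"hand":1},{"slide":[0.15,0,0.03],"turn":[0,0,0],"hand":1},{"slide":[0.1,0,0.02],"turn":[0,0,0],"hand":1},{"slide":[0.1,0,0.02],"turn":[0,0,0],"hand":1},{"slide":[0,0,0],"turn":[0,0,0],"hand":1}]}}

```text
t: 12.25
ee_pos: [0.6041, -0.087, 0.0269]
tool_rot: [-0.076, 0.633, 0.768, 0.064]
wrist_force: [0.2, 0.7, 0.4]
finger_gap: 0.0004
finger_force: 0.0
```

{"fn": "send_rows", "kwargs": {"increments": [{"slide":[0.08,0,0.016],"turn":[0,0,0],"hand":1},{"slide":[0.08,0,0.016],"turn":[0,0,0],"hand":1},{"slide":[0.08,0,0.016],"turn":[0,0,0],"hand":1},{"slide":[0,0,0],"turn":[0,0,0],"hand":1}]}}

```text
t: 12.65
ee_pos: [0.6017, -0.0752, 0.0266]
tool_rot: [-0.076, 0.633, 0.768, 0.064]
wrist_force: [1.0, -0.0, 0.7]
finger_gap: 0.0007
finger_force: 0.3
```

```bash
cat > gap.py <<'E'
from h import *
i=vision.camera_info("wrist");im=vision.grab_frame("wrist")
Ra=np.array([[np.cos(.196),np.sin(.196)],[-np.sin(.196),np.cos(.196)]])
for nm,lo,hi,z in(("orange",(8,150,130),(21,255,255),.0337),("brass",(22,150,100),(32,255,255),.0365),("blue",(100,120,60),(125,255,255),.0295)):
    c,st,M=big(mask(im,lo,hi,(0,0,512,280)));W=np.array([onz("wrist",p,z,i)[:2] for p in np.argwhere(M)[:,::-1]]);L=(W-[.5798,.024])@Ra.T
    v=np.linalg.svd(L-L.mean(0),full_matrices=False)[2][0];print(nm,L.mean(0).round(4),L.min(0).round(4),L.max(0).round(4),"ang",np.arctan(v[1]/v[0]).round(3))
print(ctrl.observe()["wrist_force"].round(1))
E
python3 gap.py
```

```text
orange [ 0.0103 -0.0351] [-0.0041 -0.0352] [ 0.0248 -0.0346] ang -0.005
brass [ 0.0006 -0.0578] [-0.0389 -0.0637] [ 0.0395 -0.0521] ang 0.01
blue [ 0.0002 -0.0812] [-0.0359 -0.1009] [ 0.0367 -0.0644] ang 0.016
[-0.4 -0.8 -0.3]
```

{"fn": "send_rows", "kwargs": {"increments": [{"slide":[0.06,0,0.012],"turn":[0,0,0],"hand":1},{"slide":[0.06,0,0.012],"turn":[0,0,0],"hand":1},{"slide":[0,0,0],"turn":[0,0,0],"hand":1}]}}

```text
t: 13.0
ee_pos: [0.6005, -0.0694, 0.0266]
tool_rot: [-0.076, 0.633, 0.768, 0.064]
wrist_force: [0.2, 0.0, 0.6]
finger_gap: 0.0005
finger_force: 0.5
```

{"fn": "send_rows", "kwargs": {"increments": [{"slide":[0.02,0,0.004],"turn":[0,0,0],"hand":1},{"slide":[0,0,0],"turn":[0,0,0],"hand":1}]}}

```text
t: 13.2
ee_pos: [0.6004, -0.0686, 0.0266]
tool_rot: [-0.076, 0.633, 0.768, 0.064]
wrist_force: [0.2, -2.0, 0.9]
finger_gap: 0.0005
finger_force: 0.7
```

```bash
python3 gap.py
```

```text
orange [-0.0001 -0.0351] [-0.0144 -0.0352] [ 0.0141 -0.0345] ang -0.004
brass [ 0.0007 -0.0514] [-0.0392 -0.0571] [ 0.0395 -0.0455] ang 0.009
blue [ 0.0002 -0.0747] [-0.0359 -0.0943] [ 0.0367 -0.0582] ang 0.016
[-0.2 -1.4  0.5]
```

{"fn": "send_rows", "kwargs": {"increments": [{"slide":[0.02,0,0.004],"turn":[0,0,0],"hand":1},{"slide":[0,0,0],"turn":[0,0,0],"hand":1}]}}

```text
t: 13.45
ee_pos: [0.6002, -0.0677, 0.0266]
tool_rot: [-0.076, 0.633, 0.768, 0.064]
wrist_force: [0.4, -2.0, 0.4]
finger_gap: 0.0003
finger_force: 0.9
```

{"fn": "send_rows", "kwargs": {"increments": [{"slide":[0.01,0,0.002],"turn":[0,0,0],"hand":1},{"slide":[0,0,0],"turn":[0,0,0],"hand":1}]}}

```text
t: 13.65
ee_pos: [0.6001, -0.0672, 0.0266]
tool_rot: [-0.076, 0.633, 0.768, 0.064]
wrist_force: [-0.8, -1.6, 0.6]
finger_gap: 0.0005
finger_force: 1.0
```

{"fn": "send_rows", "kwargs": {"increments": [{"slide":[0.02,0,0.004],"turn":[0,0,0],"hand":1},{"slide":[0,0,0],"turn":[0,0,0],"hand":1}]}}

```text
t: 13.85
ee_pos: [0.5999, -0.0661, 0.0266]
tool_rot: [-0.076, 0.633, 0.768, 0.064]
wrist_force: [-0.2, -2.0, 0.5]
finger_gap: 0.0006
finger_force: 0.9
```

{"fn": "send_rows", "kwargs": {"increments": [{"slide":[0.01,0,0.002],"turn":[0,0,0],"hand":1},{"slide":[0,0,0],"turn":[0,0,0],"hand":1}]}}

```text
t: 14.05
ee_pos: [0.5999, -0.0657, 0.0266]
tool_rot: [-0.076, 0.633, 0.768, 0.064]
wrist_force: [-1.6, -2.0, 0.4]
finger_gap: 0.0006
finger_force: 0.9
```

```bash
python3 gap.py
```

```text
orange [ 0.0213 -0.0423] [ 0.0118 -0.0424] [ 0.0307 -0.0423] ang -0.005
brass [ 0.0002 -0.0484] [-0.0392 -0.0541] [ 0.0395 -0.0427] ang 0.005
blue [ 0.0002 -0.0716] [-0.0359 -0.0912] [ 0.0364 -0.0551] ang 0.014
[-0.5 -2.  -1.2]
```

{"fn": "send_rows", "kwargs": {"increments": [{"slide":[0.01,0,0.002],"turn":[0,0,0],"hand":1},{"slide":[0.01,0,0.002],"turn":[0,0,0],"hand":1},{"slide":[0,0,0],"turn":[0,0,0],"hand":1}]}}

```text
t: 14.4
ee_pos: [0.5998, -0.0651, 0.0266]
tool_rot: [-0.076, 0.633, 0.768, 0.064]
wrist_force: [-0.8, -4.4, 0.4]
finger_gap: 0.0001
finger_force: 2.3
```

{"fn": "send_rows", "kwargs": {"increments": [{"slide":[0.01,0,0.002],"turn":[0,0,0],"hand":1},{"slide":[0,0,0],"turn":[0,0,0],"hand":1}]}}

```text
t: 14.6
ee_pos: [0.5998, -0.0649, 0.0267]
tool_rot: [-0.075, 0.633, 0.768, 0.064]
wrist_force: [-1.2, -6.4, 0.6]
finger_gap: 0.0005
finger_force: 3.0
```

```bash
python3 gap.py; python3 red.py; python3 -c "
from h import *
cv2.imwrite('pics/w7.png',vision.grab_frame('wrist'))"
```

```text
orange [ 0.0094 -0.0386] [-0.0064 -0.0392] [ 0.0256 -0.037 ] ang 0.009
brass [ 0.0001 -0.0477] [-0.0392 -0.0537] [ 0.0396 -0.0421] ang 0.007
blue [ 0.0001 -0.0711] [-0.0359 -0.091 ] [ 0.0364 -0.0548] ang 0.01
[-1.5 -5.3  0.4]
scene red [284.40384615 207.42307692] [282 201   5  14  52] turn -0.023005434995494956 0.04146100840087872
[ 0.59971943 -0.06484107  0.02669063] [-0.64314484 -6.53712774  0.5523643 ]
```

View pics/w7.png

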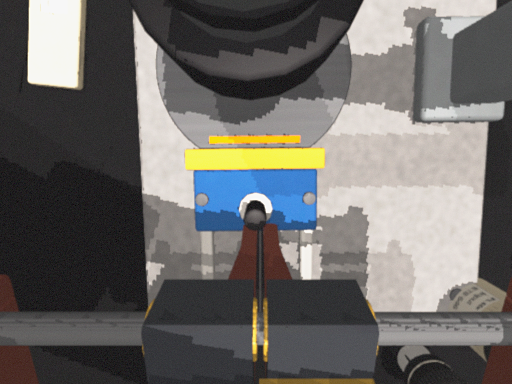

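The bar at (255,159) lies against the flat, with the orange line parallel to it, at 6.5 N. I'll press slightly more and then back off.

{"fn": "send_rows", "kwargs": {"increments": [{"slide":[0.01,0,0.002],"turn":[0,0,0],"hand":1},{"slide":[0,0,0],"turn":[0,0,0],"hand":1},{"slide":[0,0,0],"turn":[0,0,0],"hand":1}]}}

```text
t: 15.05
ee_pos: [0.5997, -0.0647, 0.0267]
tool_rot: [-0.075, 0.633, 0.768, 0.064]
wrist_force: [-1.4, -7.6, 0.6]
finger_gap: 0.0009
finger_force: 3.8
```

{"fn": "send_rows", "kwargs": {"increments": [{"slide":[0.01,0,0.002],"turn":[0,0,0],"hand":1},{"slide":[0,0,0],"turn":[0,0,0],"hand":1},{"slide":[0,0,0],"turn":[0,0,0],"hand":1}]}}

```text
t: 15.35
ee_pos: [0.5997, -0.0646, 0.0267]
tool_rot: [-0.075, 0.633, 0.768, 0.064]
wrist_force: [-1.3, -9.7, 1.0]
finger_gap: 0.0006
finger_force: 4.6
```

{"fn": "send_rows", "kwargs": {"increments": [{"slide":[-0.05,0,-0.01],"turn":[0,0,0],"hand":1},{"slide":[-0.15,0,-0.03],"turn":[0,0,0],"hand":1},{"slide":[-0.3,0,-0.06],"turn":[0,0,0],"hand":1},{"slide":[-0.2,0,-0.04],"turn":[0,0,0],"hand":1},{"slide":[0,0,0],"turn":[0,0,0],"hand":1}]}}

```text
t: 15.85
ee_pos: [0.6069, -0.1, 0.0267]
tool_rot: [-0.075, 0.634, 0.767, 0.064]
wrist_force: [0.3, 0.2, 0.2]
finger_gap: 0.0007
finger_force: 0.0
```

```bash
python3 gap.py; python3 red.py
```

```text
orange [-0.0025 -0.0536] [-0.0386 -0.0547] [ 0.0376 -0.0532] ang 0.007
brass [ 0.0002 -0.0479] [-0.039  -0.0536] [ 0.0393 -0.0422] ang 0.005
blue [ 0.0003 -0.0717] [-0.0359 -0.0912] [ 0.0365 -0.0543] ang 0.004
[-0.2 -0.3  0.3]
scene red [284.39215686 207.54901961] [282 202   5  13  51] turn -0.0930847493549905 0.04445447081972176
[ 0.60618177 -0.09868998  0.02650303] [-0.98171447 -0.08660422 -0.41075629]
```

```bash
python3 - <<'E'
from h import *
i=vision.camera_info("wrist");im=vision.grab_frame("wrist")
_,b,_=big(mask(im,(22,150,100),(32,255,255),(0,0,512,280)))
def line(M,z,top):
    P=[(c,np.flatnonzero(M[:,c]).mean() if not top else np.flatnonzero(M[:,c])[0]) for c in np.flatnonzero(M.any(0))[3:-3]]
    W=np.array([onz("wrist",p,z,i)[:2] for p in P]);return np.arctan(np.polyfit(W[:,0],W[:,1],1)[0]),W.mean(0)
_,st,M=big(mask(im,(6,120,110),(24,255,255),(b[0],b[1]-30,b[0]+b[2],b[1]-1)));print(b,st)
_,_,B=big(mask(im,(22,150,100),(32,255,255),(0,0,512,280)))
print(line(M,.0337,0),line(B,.0365,1))
E
```

```text
[ 184   86  142   22 2957] [208  73  93   9 633]
(np.float64(0.2001617675369179), array([ 0.58693794, -0.0122195 ])) (np.float64(0.2003792058646264), array([ 0.58833011, -0.01781691]))
```

The flat and the bar are parallel within 0.001 rad and in contact, and the tool is clear.

```bash
python3 -c "
from rig import ctrl
print(ctrl.sign_off())"
```

```text
the job is handed in; nothing more can be done
None
```

I turned the disc until its flat was parallel to the bar (the last wrist-camera check put the two within 0.001 rad), pressed the bar against it with about 10 N, backed the tool clear and handed the job in after about 16 s; no verdict came back.

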